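Make up two assay kits from the bench stock

ROBOT

A 7-joint arm with a two-finger parallel gripper is mounted at the origin on the work surface; the furniture and walls round the work are solid. World frame = base frame: x ahead of the robot, y to its left, z up, the work surface at z = 0. Lengths are in m, angles in rad, forces in N, time in s.
With the tool pointing down it reaches from about 0.4 to 0.85 m from the base axis. Payload 10.4 kg.
Tool frame: the origin (TCP) lies at the very end of the fingers, on their centre line; the grasp point (between the pads) lies r.tcp_to_grasp behind it (r.tcp_to_grasp is the distance from the TCP to the grasp point, in m); z points along the fingers, y is the line along which they close (so a half turn about z gives the same grasp; the last joint's range is limited). The gripper opens to 87 mm and grips with 3 to 60 N. Pads are 19 mm wide; open, the fingers measure 117 mm over their backs; the gripper's body (75 mm by 190 mm) begins 51 mm behind the grasp point.
Start: joints at [1.081, 0.332, -0.065, 1.46, 0.022, 1.35, -0.088], TCP at [0.281, -0.558, 0.223] pointing down, gripper open.
Joint ranges: [-2.6, 2.6], [-0.5, 2.12], [-1.47, 1.34], [0.16, 2.42], [-1.27, 4.41], [0.06, 2.06], [-2.6, 2.6]. Speed limits (rad/s): [2.22, 2.22, 2.79, 2.79, 3.14, 3.14, 3.14].

INTERFACE

Orientations are given as a unit quaternion [x, y, z, w].
In Python, from bench import monitor, cams, ticket, r gives the robot as it stands.
- The arm moves only by the shell command python3 -m crank 'ROWS' [OPENING] [FORCE]. ROWS is a JSON object whose one key "steps" holds a list of rows, each a list of 2 entries, a list of its own where there are three numbers: the shift along the world's x, y, z in units of 25 mm (1.0 is 25 mm), then the turn, a rotation vector about the world's x, y, z in units of 5 degrees (1.0 is 5 degrees). In form: {"steps": [[[x, y, z], [ax, ay, az]], ...]}. A call has 1 to 10 rows; each row shifts and turns the commanded pose from where the row before left it; what a row does not reach is not made up. A row lasts 1/12 s, in which the tool goes at most 41.7 mm and 7.16 degrees, less where a joint would pass 70% of its speed; a pose out of reach is approached as far as the arm can. A call is refused whole if a number of a shift passes 1 or a number of a turn 1, either way. A call with a gripper value outside its range is refused whole. OPENING is the finger opening in mm, from 0 to 87, set as the call begins (- or left out, the last holds). The fingers move at their own pace and stop on an object; FORCE is the grip in N (left out, the last holds). Time passes only in rows, so rows that do not move let the fingers close. It gives the time, the measured TCP pose, the force, the opening and the grip force at its end, in the units of the state.
- monitor.read_state(): the state, without advancing time (a new reading comes with each control period).
- cams.camera(name): name is "side" or "top" or "wrist"; returns a dict with "pixels" (384x512x3 uint8, blue, green, red), "z_map" (384x512 float32, m along the optical axis (not along the pixel's ray), 0 where there is no reading), "vfov" (degrees; the focal length in pixels is half the picture's height over the tangent of half this angle, whatever the lens; pixels are square), "cx", "cy" (the principal point, pixels), "k1" (the pictures are not rectified: a ray, as slopes to the right and down, at radius r is drawn at 1 + k1 r^2 times it, then the intrinsics apply), "T" (4x4, takes a point from camera to world coordinates). Camera axes: x right, y up, looking along -z (the intrinsics and any distortion apply to the point x, -y, -z); pixel columns grow to the right and rows downward; lengths in m; the calibration is good to about 2 mm. A picture is of the moment at which its call begins.
- ticket.close_job(): hands the job in; it is judged then, once.
The state is a dict: "time": time; "joint_positions": joint angles; "joint_vel": joint speeds; "joint_torque": joint torques, N m; "ee_pos": TCP position; "eef_rot": TCP orientation; "ft_force": force on the tool from outside, world axes, zero at the start; "torque": the same for the moment, N m; "width": finger opening in m; "grip_force": force on a finger pad.
Only numpy, scipy, OpenCV 4.12 (cv2) and the standard library are available. Lean on these libraries where they do the work, as an engineer would, in place of code of your own. Each camera call takes 0.05 s, during which the arm holds its last target. There are 200 camera calls.

TASK

Make up the two assay kits. The blue tray gets the red cuvette box, the vial with the dark blue cap and the vial with the yellow cap; the white tray gets the orange carton and the vial with the teal cap. Lay each box flat in its tray's box pocket and stand each vial down in a round well of its tray (either well), keep the vials upright all the way, and leave the timer and the beaker where they are.

Things in the scene. Friction and masses are not known exactly. Their poses are not given: they have to be found in the camera images.
- cuvette_box: red flat box of cuvettes, 40 mm (x) by 72 mm (y) by 21 mm high, 50 g; lies flat on the desk; origin at the centre of its underside, z up
- orange_carton: orange folding carton, 50 mm (x) by 62 mm (y) by 40 mm high, 120 g; stands flat on the desk; origin at the centre of its underside, z up
- teal_vial: small clear plastic reagent vial with a teal (blue-green) screw cap and a white label, standing upright on the desk; body 23 mm in diameter, cap 25 mm in diameter from 44 mm to the top, 53 mm tall, 20 g; origin at the centre of its underside, z up the vial
- blue_vial: small clear plastic reagent vial with a dark blue screw cap and a white label, standing upright on the desk; body 23 mm in diameter, cap 25 mm in diameter from 44 mm to the top, 53 mm tall, 20 g; origin at the centre of its underside, z up the vial
- yellow_vial: small clear plastic reagent vial with a yellow screw cap and a white label, standing upright on the desk; body 23 mm in diameter, cap 25 mm in diameter from 44 mm to the top, 54 mm tall, 20 g; origin at the centre of its underside, z up the vial
- blue_tray: blue kit tray, fixed, 140 (x) x 110 (y) mm, origin at its underside's centre, rim 12 mm high. At -x a box pocket 66 (x) x 88 (y) mm inside, centre x -33, y 0, floor 4 mm up, walls to 12 mm. At +x two round wells, centres x 40, y +27 and -27 mm, rims 24 mm up, bore 39 mm at the mouth tapering to 29 mm at the floor, 5 mm up. White card in the -x edge. The trays differ only in colour
- white_tray: white kit tray, fixed, 140 (x) x 110 (y) mm, origin at its underside's centre, rim 12 mm high. At -x a box pocket 66 (x) x 88 (y) mm inside, centre x -33, y 0, floor 4 mm up, walls to 12 mm. At +x two round wells, centres x 40, y +27 and -27 mm, rims 24 mm up, bore 39 mm at the mouth tapering to 29 mm at the floor, 5 mm up. White card in the -x edge. The trays differ only in colour
- timer: white digital bench timer, 58 x 62 x 18 mm, lying on the desk; not part of either kit, stays where it is; origin at the centre of its underside
- beaker: small clear empty beaker, 51 mm in diameter, 53 mm tall, standing on the desk; not part of either kit, stays where it is; origin at the centre of its underside
Not all that is in view belongs to the job. Several things look just like the teal_vial: the one meant starts farthest to the robot's left.

How it is judged:
By the outcome, as a careful person would: the job done as asked, in the order asked, and still so for the second after the job is handed in, with the robot touching nothing.
It also fails if it takes over 115 s, if anything falls off the work surface, if the arm or the gripper's body presses on something with over 40 N, if the wrist force passes 120 N, or if a joint passes its speed limit or range.

## Working session

There is one attempt and no reset: what is moved stays moved. The work goes in short steps, Python scripts to look and compute and a shell command to move; the robot and the scene stay as the last step left them, time stands still between calls to the robot, and variables do not carry over. Pictures are saved under pics/ and viewed, at most 14 in all, crops included, and the job is handed in when it is done.

```bash
ls; mkdir -p pics; cat > h.py <<'E'
import numpy as np, cv2
from bench import monitor, cams, ticket, r
def shot(n):
    c=cams.camera(n); np.savez(f'/tmp/{n}.npz',**{k:np.array(v) for k,v in c.items()}); return c
def K(c):
    h,w=c['pixels'].shape[:2]; f=h/2/np.tan(np.radians(float(c['vfov']))/2)
    return np.array([[f,0,float(c['cx'])],[0,f,float(c['cy'])],[0,0,1]])
def rays(c,uv):
    uv=np.asarray(uv,float).reshape(-1,1,2)
    p=cv2.undistortPoints(uv,K(c),np.array([float(c['k1']),0,0,0])).reshape(-1,2)
    return np.c_[p[:,0],-p[:,1],-np.ones(len(p))]
def plane(c,uv,z):
    T=np.array(c['T']); d=rays(c,uv)@T[:3,:3].T; o=T[:3,3]
    return o+d*((z-o[2])/d[:,2])[:,None]
def cloud(c):
    h,w=c['pixels'].shape[:2]; v,u=np.mgrid[:h,:w]
    d=rays(c,np.c_[u.ravel(),v.ravel()])*np.asarray(c['z_map']).reshape(-1,1)
    T=np.array(c['T']); return (d@T[:3,:3].T+T[:3,3]).reshape(h,w,3)
E
python3 - <<'E'
from h import *
print(monitor.read_state(), r.tcp_to_grasp)
for n in ['top','side','wrist']:
    c=shot(n); cv2.imwrite(f'pics/{n}0.png',c['pixels']); print(n,c['vfov'],c['k1'],np.round(c['T'],3).tolist())
E
```

```text
pics
{'time': 0.0, 'joint_positions': array([ 1.08136962,  0.33285061, -0.06469989,  1.46097606,  0.02161392,
        1.349881  , -0.08850822]), 'joint_vel': array([-0.00050598,  0.00039318,  0.00037138, -0.00046681, -0.00057348,
        0.00034726, -0.00024157]), 'joint_torque': array([-1.28868606e-05, -6.23248816e+01,  2.46099679e-02, -3.89900494e+01,
       -6.13528769e-02,  3.95875261e-02,  1.15583621e-04]), 'ee_pos': array([ 0.28109571, -0.55777654,  0.22175063]), 'eef_rot': array([ 9.72880408e-01,  2.31307606e-01, -2.03053326e-04, -6.79823132e-04]), 'ft_force': array([ 0.07176086, -0.91315378, -0.27788843]), 'torque': array([-0.00206593,  0.0216169 , -0.03432048]), 'grip_force': 0.0, 'width': 0.0869668412398695} 0.0187
top 56.7600489270001 -0.10123111522957698 [[0.008, 0.983, -0.184, 0.345], [-1.0, 0.013, 0.027, 0.025], [0.029, 0.184, 0.983, 0.925], [0.0, 0.0, 0.0, 1.0]]
side 56.38560461143196 -0.04723348106114297 [[0.975, 0.134, -0.178, 0.382], [-0.223, 0.559, -0.799, -0.657], [-0.007, 0.819, 0.574, 0.535], [0.0, 0.0, 0.0, 1.0]]
wrist 71.67924307233604 -0.03760249753127543 [[0.451, 0.864, 0.223, 0.343], [-0.892, 0.437, 0.113, -0.527], [-0.0, -0.25, 0.968, 0.385], [0.0, 0.0, 0.0, 1.0]]
```

View pics/top0.png

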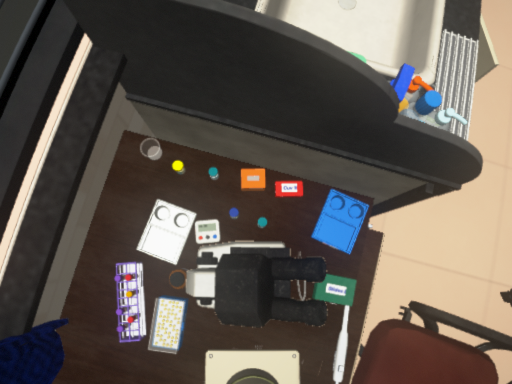

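View pics/side0.png

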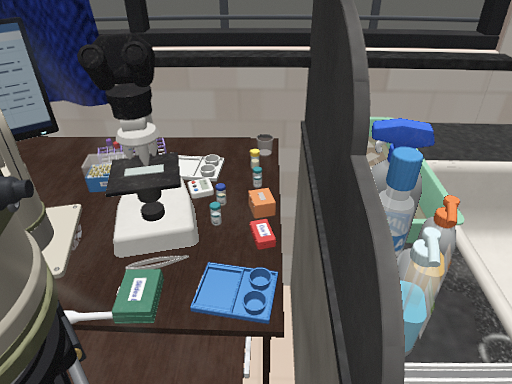

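The top view shows a microscope at mid-desk around (260,285) and a partition behind the objects. Blue tray is at (340,220) and white tray at (167,230). Red box is at (289,188), carton (253,179), yellow vial (178,166), blue vial (234,213), timer (207,231) and beaker (150,149).
Candidates for the teal vial are top (213,172) and (262,222). The robot's left is image left, so I choose (213,172).

```bash
cat > m.py <<'E'
from h import *
c=dict(np.load('/tmp/top.npz')); P=cloud(c); hsv=cv2.cvtColor(c['pixels'],cv2.COLOR_BGR2HSV)
def comp(lo,hi,zmin,name,zmax=.3):
    m=cv2.inRange(hsv,lo,hi); m[(P[...,2]<zmin)|(P[...,2]>zmax)|(P[...,0]<.3)|(P[...,0]>.8)]=0
    n,l,s,ce=cv2.connectedComponentsWithStats(m)
    for i in range(1,n):
        if s[i,4]<25: continue
        q=P[l==i]; z=np.median(q[:,2]); 
        cnt=np.argwhere(l==i)[:,::-1]; w=plane(c,cnt,np.percentile(q[:,2],80))[:,:2]
        R=cv2.minAreaRect((w*1000).astype(np.float32))
        print(name,'px',ce[i].round(),s[i,4],'z',z.round(3),np.percentile(q[:,2],95).round(3),'mean',w.mean(0).round(4),'rect',np.round(R[0]),np.round(R[1]),round(R[2],1))
comp((82,100,40),(95,255,255),.01,'teal'); comp((100,120,40),(125,255,255),.002,'blue')
comp((22,120,80),(34,255,255),.01,'yel'); comp((5,120,80),(18,255,255),.01,'orange'); comp((0,150,60),(4,255,255),.005,'red')
comp((172,120,60),(180,255,255),.005,'red2'); comp((0,0,170),(180,50,255),.001,'white',.03)
# wall: front x of things higher than 0.1 by y, microscope extents
for y in np.arange(-.3,.36,.05):
    s=P[(abs(P[...,1]-y)<.01)&(P[...,2]>.07)&(P[...,0]>.3)]; 
    a=s[s[:,0]>.6]; b=s[s[:,0]<.6]
    print(y.round(2),'wall x',np.percentile(a[:,0],1).round(3) if len(a) else 0,'z at that',a[a[:,0].argmin()].round(3) if len(a) else 0,'| low', (b[:,0].max().round(3),b[:,2].max().round(3)) if len(b) else 0)
T=cv2.resize(c['pixels'][120:260,120:380],None,fx=3,fy=3,interpolation=cv2.INTER_CUBIC); cv2.imwrite('pics/crop1.png',T)
E
python3 m.py
```

```text
teal px [213. 171.] 65 z 0.052 0.055 mean [0.5554 0.1042] rect [555. 104.] [22. 21.] 63.8
teal px [262. 222.] 68 z 0.052 0.054 mean [ 0.4296 -0.021 ] rect [430. -21.] [22. 20.] 0.3
blue px [420. 108.] 79 z 0.293 0.3 mean [ 0.6307 -0.3195] rect [ 633. -321.] [32. 22.] 34.1
blue px [340. 221.] 1971 z 0.005 0.022 mean [ 0.438  -0.2276] rect [ 438. -228.] [111. 142.] 66.2
blue px [233. 212.] 62 z 0.052 0.054 mean [0.4531 0.0501] rect [452.  50.] [19. 21.] 46.0
yel px [177. 166.] 95 z 0.053 0.056 mean [0.5678 0.1936] rect [568. 194.] [30. 23.] 46.1
orange px [418.  84.] 198 z 0.248 0.254 mean [ 0.7064 -0.3448] rect [ 709. -345.] [35. 54.] 10.2
orange px [252. 179.] 444 z 0.039 0.041 mean [0.5392 0.0033] rect [539.   2.] [55. 61.] 0.8
orange px [179. 272.] 31 z 0.073 0.077 mean [0.3078 0.1756] rect [307. 178.] [35. 11.] 87.2
red px [288. 189.] 290 z 0.02 0.023 mean [ 0.5176 -0.091 ] rect [520. -91.] [40. 71.] 0.7
white px [289. 188.] 108 z 0.021 0.023 mean [ 0.5224 -0.0918] rect [522. -92.] [19. 37.] 0.7
white px [166. 232.] 2125 z 0.005 0.021 mean [0.4044 0.2228] rect [406. 223.] [110. 14
[... 743 characters left out ...]
0.0 wall x 0.671 z at that [ 0.671 -0.008  0.28 ] | low (np.float64(0.365), np.float64(0.415))
0.05 wall x 0.685 z at that [0.684 0.041 0.411] | low (np.float64(0.365), np.float64(0.399))
0.1 wall x 0.698 z at that [0.697 0.093 0.18 ] | low (np.float64(0.356), np.float64(0.276))
0.15 wall x 0.711 z at that [0.71  0.14  0.112] | low (np.float64(0.302), np.float64(0.074))
0.2 wall x 0.725 z at that [0.724 0.191 0.121] | low (np.float64(0.306), np.float64(0.086))
0.25 wall x 0.738 z at that [0.737 0.241 0.152] | low 0
0.3 wall x 0.621 z at that [0.615 0.31  0.253] | low (np.float64(0.3), np.float64(0.081))
0.35 wall x 0.602 z at that [0.6   0.34  0.276] | low (np.float64(0.6), np.float64(0.28))
```

View pics/crop1.png

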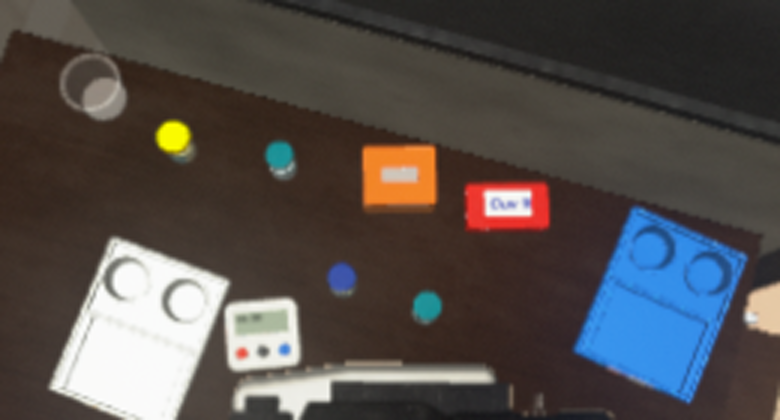

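View pics/wrist0.png

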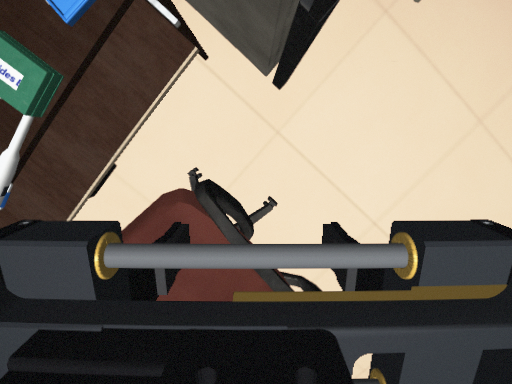

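Crop: teal at crop (280,157), orange carton (400,177) and red box (507,206) are all distinct; the other teal vial is at crop (427,307). The leftmost teal is confirmed, at y=+0.104 against −0.021. Sizes and heights match the descriptions. I'll start moving and look closer from above the blue tray.

```bash
python3 -m crank '{"steps":[[[0.4,0.9,0],[0,0,1]],[[0.4,0.9,0],[0,0,1]],[[0.4,0.9,0],[0,0,1]],[[0.4,0.9,0],[0,0,1]],[[0.4,0.9,0],[0,0,1]],[[0.4,0.9,0],[0,0,1]],[[0.4,0.9,0],[0,0,1]]]}' 87 20
python3 -m crank '{"steps":[[[0.4,0.9,0],[0,0,1]],[[0.4,0.9,0],[0,0,1]],[[0.4,0.9,0],[0,0,1]],[[0.4,0.9,0],[0,0,1]],[[0.4,0.9,0],[0,0,1]],[[0.4,0.9,0],[0,0,0.7]],[[0,0,0],[0,0,0]]]}'
python3 - <<'E'
from h import *
print(monitor.read_state()['joint_positions'].round(3))
c=dict(np.load('/tmp/top.npz'));P=cloud(c)
for y in np.arange(-.14,.15,.04):
    s=P[(abs(P[...,1]-y)<.012)&(P[...,0]<.43)&(P[...,0]>.2)]
    print(y.round(2),[(z0.round(2),s[(s[:,2]>z0)&(s[:,2]<z0+.05)][:,0].max().round(3)) for z0 in np.arange(.03,.5,.05) if ((s[:,2]>z0)&(s[:,2]<z0+.05)).any()])
print(plane(c,[[337.3,202.7],[355.7,210.7],[162.5,212.7],[181.3,220]],.024)[:,:2].round(4).tolist())
w=shot('wrist');s=shot('side');cv2.imwrite('pics/w1.png',np.vstack([w['pixels'],s['pixels']])[:,:])
cv2.imwrite('pics/w1.png',cv2.resize(np.hstack([w['pixels'],s['pixels']]),(800,300)))
E
```

```text
time: 0.73
ee_pos: [0.3515, -0.3994, 0.2224]
eef_rot: [0.857, 0.515, -0.0, -0.0]
ft_force: [0.5, -0.4, 0.8]
width: 0.0872
grip_force: 0.0
time: 1.32
ee_pos: [0.4137, -0.2606, 0.2228]
eef_rot: [0.702, 0.712, 0.001, -0.0]
ft_force: [0.0, 1.2, 0.9]
width: 0.087
grip_force: 0.0
[ 0.849  0.054 -0.39   1.792  0.02   1.3    0.469]
-0.14 []
-0.1 [(np.float64(0.38), np.float64(0.346))]
-0.06 [(np.float64(0.03), np.float64(0.379)), (np.float64(0.13), np.float64(0.363)), (np.float64(0.33), np.float64(0.344)), (np.float64(0.38), np.float64(0.346))]
-0.02 [(np.float64(0.03), np.float64(0.429)), (np.float64(0.13), np.float64(0.363)), (np.float64(0.28), np.float64(0.306)), (np.float64(0.33), np.float64(0.343)), (np.float64(0.38), np.float64(0.344))]
0.02 [(np.float64(0.03), np.float64(0.378)), (np.float64(0.13), np.float64(0.365)), (np.float64(0.33), np.float64(0.349)), (np.float64(0.38), np.float64(0.349))]
0.06 [(np.float64(0.03), np.float64(0.378)), (np.float64(0.13), np.float64(0.365)), (np.float64(0.33), np.float64(0.348)), (np.float64(0.38), np.float64(0.339))]
0.1 [(np.float64(0.03), np.float64(0.37)), (np.float64(0.08), np.float64(0.356)), (np.float64(0.13), np.float64(0.322)), (np.float64(0.18), np.float64(0.319)), (np.float64(0.23), np.float64(0.319))]
0.14 [(np.float64(0.03), np.float64(0.364)), (np.float64(0.08), np.float64(0.345)), (np.float64(0.18), np.float64(0.319))]
[[0.4835, -0.2179], [0.463, -0.266], [0.4523, 0.2316], [0.4344, 0.1827]]
```

View pics/w1.png

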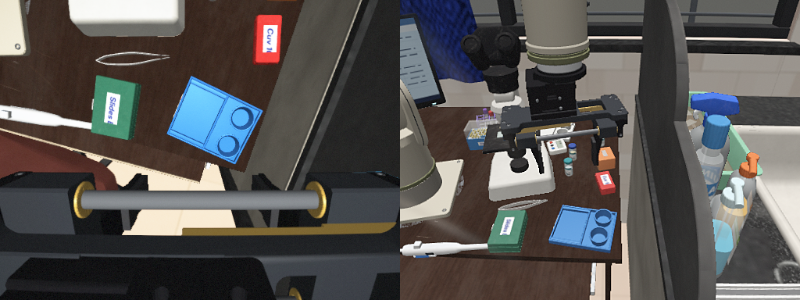

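Wrist/side: the red box (267,40) and blue tray (213,120) are visible in the wrist half, and the arm stands clear above the desk. I'll measure both from the wrist picture.

```bash
cat > wm.py <<'E'
from h import *
import sys
def rect(c,lo,hi,z0,z1,name,amin=200,cut=384):
    P=cloud(c);hsv=cv2.cvtColor(c['pixels'],cv2.COLOR_BGR2HSV);m=cv2.inRange(hsv,lo,hi);m[(P[...,2]<z0)|(P[...,2]>z1)]=0
    n,l,s,ce=cv2.connectedComponentsWithStats(m)
    for i in range(1,n):
        if s[i,4]<amin: continue
        w=P[l==i]; R=cv2.minAreaRect((w[:,:2]*1000).astype(np.float32))
        print(name,'px',ce[i].round(),s[i,:4],s[i,4],'z',np.percentile(w[:,2],[5,50,95]).round(3),'rect',np.round(R[0],1),np.round(R[1],1),round(R[2],1),'mean',w.mean(0).round(4))
if __name__=='__main__':
    c=shot('wrist')
    for n,lo,hi,z0,z1 in [('red',(0,120,60),(5,255,255),.015,.03),('red2',(170,120,60),(180,255,255),.015,.03),('bluetray',(98,120,40),(125,255,255),.002,.03),('bluewell',(98,120,40),(125,255,255),.021,.03),('cap',(98,120,30),(125,255,255),.045,.07),
      ('orange',(5,120,80),(18,255,255),.03,.05),('yel',(22,120,80),(34,255,255),.045,.07),('teal',(82,100,40),(96,255,255),.045,.07),('wtray',(0,0,150),(180,50,255),.002,.03),('wwell',(0,0,150),(180,50,255),.0215,.03)]:
        rect(c,lo,hi,z0,z1,n,150 if n!='wtray' else 3000)
E
python3 wm.py
```

```text
red px [342.  45.] [327  14  35  63] 1334 z [0.019 0.022 0.023] rect [522.5 -92.5] [40.8 71.9] 1.8 mean [ 0.5197 -0.0922  0.0215]
bluetray px [275. 151.] [215  95 123 112] 7971 z [0.004 0.006 0.023] rect [ 439.9 -227.4] [110.4 140.4] 66.3 mean [ 0.4396 -0.2256  0.0082]
bluewell px [313. 147.] [295 131  34  33] 256 z [0.022 0.024 0.026] rect [ 487.4 -218.9] [43.5 43.5] 53.4 mean [ 0.4888 -0.2187  0.0244]
bluewell px [294. 184.] [278 168  32  32] 240 z [0.022 0.025 0.026] rect [ 465.3 -268.5] [43.8 42.9] 81.9 mean [ 0.4666 -0.2692  0.0244]
wwell px [346.  44.] [338  27  18  35] 433 z [0.022 0.023 0.024] rect [524.2 -91.2] [22.7 39.5] 1.7 mean [ 0.5246 -0.0908  0.0226]
wwell px [ 39. 148.] [  0 136  74  23] 726 z [0.022 0.024 0.026] rect [ 109.3 -220.6] [ 20.3 104.8] 81.2 mean [ 0.1142 -0.2205  0.0239]
```

```bash
python3 -m crank '{"steps":[[[0.5,0.5,0],[0,0,0]],[[0.8,0.8,0],[0,0,0]],[[0.8,0.8,0],[0,0,0]],[[0.8,0.8,0],[0,0,0]],[[0.8,0.8,0],[0,0,0]],[[0.5,0.8,0],[0,0,0]],[[0,0.8,-1],[0,0,0]],[[0,0.8,-1],[0,0,0]],[[0,0.6,-1],[0,0,0]],[[0,0,0],[0,0,0]]]}'; python3 -m crank '{"steps":[[[0,0,-0.8],[0,0,0]],[[0,0,0],[0,0,0]],[[0,0,0],[0,0,0]]]}'
```

```text
time: 2.3
ee_pos: [0.5137, -0.0955, 0.1429]
eef_rot: [0.705, 0.709, -0.001, -0.003]
ft_force: [-0.9, -0.3, -1.3]
width: 0.0871
grip_force: 0.0
time: 2.55
ee_pos: [0.516, -0.0996, 0.1277]
eef_rot: [0.706, 0.708, -0.0, -0.0]
ft_force: [-0.1, -0.1, 0.1]
width: 0.087
grip_force: 0.0
```

```bash
python3 -m crank '{"steps":[[[0.22,0.32,0],[0,0,0.2]],[[0,0,-1],[0,0,0]],[[0,0,-1],[0,0,0]],[[0,0,-1],[0,0,0]],[[0,0,-0.8],[0,0,0]],[[0,0,-0.6],[0,0,0]],[[0,0,-0.35],[0,0,0]],[[0,0,0],[0,0,0]],[[0,0,0],[0,0,0]],[[0,0,0],[0,0,0]]]}' 70; python3 -m crank '{"steps":[[[0,0,0],[0,0,0]],[[0,0,0],[0,0,0]],[[0,0,0],[0,0,0]],[[0,0,0],[0,0,0]],[[0,0,0],[0,0,0]],[[0,0,0],[0,0,0]],[[0,0,0],[0,0,0]],[[0,0,0],[0,0,0]]]}' 0 15
```

```text
time: 3.38
ee_pos: [0.5229, -0.0903, 0.0102]
eef_rot: [0.699, 0.715, 0.001, 0.001]
ft_force: [-0.1, -0.3, -0.3]
width: 0.0701
grip_force: 0.0
time: 4.05
ee_pos: [0.5218, -0.0902, 0.0089]
eef_rot: [0.699, 0.715, 0.0, 0.0]
ft_force: [-1.2, 0.3, 1.7]
width: 0.04
grip_force: 15.0
```

```bash
python3 -m crank '{"steps":[[[0,0,0.5],[0,0,0]],[[0,0,1],[0,0,0]],[[-0.5,-0.5,0.5],[0,0,-0.6]],[[-0.7,-0.8,0],[0,0,-0.8]],[[-0.7,-0.8,0],[0,0,-0.8]],[[-0.7,-0.8,0],[0,0,-0.8]],[[-0.7,-0.8,0],[0,0,-0.8]],[[-0.7,-0.8,0],[0,0,-0.7]],[[-0.5,-0.47,0],[0,0,-0.5]],[[0,0,0],[0,0,0]]]}'; python3 -m crank '{"steps":[[[0,0,-0.8],[0,0,0]],[[0,0,0],[0,0,0]],[[0,0,0],[0,0,0]],[[0,0,0],[0,0,0]]]}'
```

```text
time: 4.88
ee_pos: [0.4068, -0.2171, 0.0592]
eef_rot: [0.839, 0.543, -0.001, 0.0]
ft_force: [1.0, -0.2, 1.0]
width: 0.04
grip_force: 15.0
time: 5.22
ee_pos: [0.4099, -0.2137, 0.0394]
eef_rot: [0.837, 0.547, 0.0, -0.0]
ft_force: [0.6, -1.2, 0.1]
width: 0.04
grip_force: 15.0
```

```bash
python3 -m crank '{"steps":[[[0,0,-0.6],[0,0,0]],[[0,0,-0.45],[0,0,0]],[[0,0,0],[0,0,0]],[[0,0,0],[0,0,0]],[[0,0,0],[0,0,0]]]}'; python3 -m crank '{"steps":[[[0,0,0],[0,0,0]],[[0,0,0],[0,0,0]],[[0,0,0],[0,0,0]],[[0,0,1],[0,0,0]],[[0,0,1],[0,0,0]],[[0,0,1],[0,0,0]],[[0,0,1],[0,0,0]],[[0,0,1],[0,0,0]],[[0,0,0],[0,0,0]],[[0,0,0],[0,0,0]]]}' 52
python3 wm.py
```

```text
time: 5.63
ee_pos: [0.4092, -0.2142, 0.0128]
eef_rot: [0.837, 0.547, -0.0, -0.0]
ft_force: [0.1, -0.2, 0.2]
width: 0.0402
grip_force: 15.0
time: 6.47
ee_pos: [0.41, -0.2149, 0.1389]
eef_rot: [0.838, 0.546, 0.001, 0.001]
ft_force: [0.7, -0.0, -0.4]
width: 0.0519
grip_force: 0.0
red px [254. 193.] [236 162  37  66] 1563 z [0.024 0.026 0.027] rect [ 409.4 -215.2] [71.2 38.7] 66.8 mean [ 0.4102 -0.212   0.0255]
bluetray px [290. 187.] [220 143 130  96] 9080 z [0.004 0.006 0.024] rect [ 439.9 -227.9] [114.3 142.8] 64.5 mean [ 0.4488 -0.2264  0.0093]
bluewell px [325. 171.] [303 149  42  42] 421 z [0.022 0.024 0.026] rect [ 487.4 -219. ] [43.6 43.9] 53.4 mean [ 0.4889 -0.2202  0.0243]
bluewell px [324. 217.] [300 200  41  38] 312 z [0.022 0.025 0.026] rect [ 468.1 -267.3] [38.3 44.2] 30.1 mean [ 0.4707 -0.2681  0.0242]
wwell px [256. 196.] [246 179  21  36] 615 z [0.025 0.026 0.027] rect [ 410.9 -216.5] [39.1 21.6] 66.8 mean [ 0.4116 -0.2159  0.0262]
```

Red box sits flat (top z 0.0255, centre on the pocket). Before reaching over the microscope I'll estimate the link lengths, to know how low the forearm passes.

```bash
python3 - <<'E'
from h import *
from scipy.optimize import least_squares
from scipy.spatial.transform import Rotation as R
s=monitor.read_state(); print(s['joint_positions'].round(4),s['ee_pos'].round(4))
D=[([1.08136962,0.33285061,-0.06469989,1.46097606,0.02161392,1.349881,-0.08850822],[0.28109571,-0.55777654,0.22175063]),
([0.849,0.054,-0.39,1.792,0.02,1.3,0.469],[0.4113,-.2640,.2228]),(s['joint_positions'],s['ee_pos'])]
def fk(q,p,full=False):
    h,a1,L1,a2,L2,a3,L3=p
    z=lambda a:R.from_euler('z',-a); y=lambda a:R.from_euler('y',a)
    A=z(q[0]); pt=np.array([0,0,h]); S=pt
    B=A*y(q[1]); E=pt+B.apply([a1,0,L1]); C=B*z(q[2])*y(q[3]); W=E+C.apply([a2,0,L2]); F=C*z(q[4])*y(q[5]); T=W+F.apply([a3,0,L3])
    return (E,W,T) if full else T
f=lambda p:np.r_[np.ravel([fk(q,p)-np.array(t) for q,t in D]),.02*(p[[1,3,5]])]
o=least_squares(f,[.33,0,.4,0,.4,0,.35]); print(o.x.round(3),f(o.x).round(4))
for q,t in D: print([v.round(3) for v in fk(q,o.x,True)])
E
```

```text
[ 0.7823  0.0674 -0.4092  1.9647  0.0303  1.1145 -0.0541] [ 0.4093 -0.2145  0.1376]
[-8.743  0.095  0.472 -0.124  0.536  0.183 -8.537] [ 0.0312  0.0182 -0.0097 -0.0055 -0.0002  0.0134  0.005   0.0021 -0.0037
  0.0019 -0.0025  0.0037]
[array([ 0.115, -0.215, -8.328]), array([ 0.402, -0.684, -8.325]), array([ 0.312, -0.54 ,  0.212])]
[array([ 0.079, -0.09 , -8.277]), array([ 0.572, -0.334, -8.301]), array([ 0.406, -0.264,  0.236])]
[array([ 0.09 , -0.089, -8.278]), array([ 0.59 , -0.282, -8.403]), array([ 0.414, -0.212,  0.134])]
```

```bash
python3 - <<'E'
from h import *
c=shot('top');P=cloud(c);d=np.array([.886,-.464]);n=np.array([.464,.886])
old=None
X=P[...,:2]@d;L=P[...,:2]@n
for x in np.arange(0,.65,.05):
    s=P[(abs(X-x)<.015)&(abs(L)<.2)&(P[...,2]>.1)]
    l=L[(abs(X-x)<.015)&(abs(L)<.2)&(P[...,2]>.25)]
    print(x.round(2), np.percentile(s[:,2],[50,98]).round(3) if len(s) else 0, np.percentile(l,[3,97]).round(3) if len(l) else 0)
s=shot('side')
cv2.imwrite('pics/s2.png',np.hstack([c['pixels'],s['pixels']])[:, :])
cv2.imwrite('pics/s2.png',cv2.resize(cv2.imread('pics/s2.png'),(800,300)))
E
```

```text
0.0 0 0
0.05 [0.106 0.117] 0
0.1 0 0
0.15 0 0
0.2 [0.386 0.394] [0.123 0.186]
0.25 [0.4   0.614] [0.016 0.195]
0.3 [0.614 0.925] [-0.04   0.182]
0.35 [0.586 0.602] [-0.039  0.079]
0.4 [0.553 0.577] [-0.046  0.042]
0.45 [0.535 0.553] [-0.044  0.05 ]
0.5 [0.519 0.534] [-0.039  0.054]
0.55 [0.25  0.252] [-0.002  0.041]
0.6 0 0
```

View pics/s2.png

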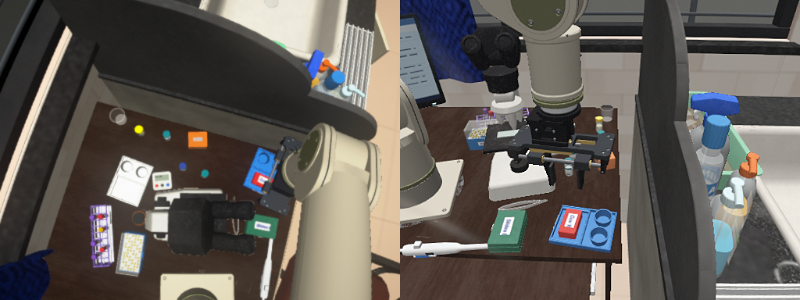

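Side/top: the forearm runs from upper right down to the wrist at top-half (325,150), above the tray. The microscope head is at side-half (490,60). I'll map the head's footprint and height.

```bash
python3 - <<'E'
from h import *
c=dict(np.load('/tmp/side.npz')); P=cloud(c).reshape(-1,3)
import subprocess
t=shot('top');Q=cloud(t).reshape(-1,3); A=np.vstack([P,Q]); A=A[(A[:,1]>-.12)&(A[:,1]<.2)&(A[:,0]>.15)&(A[:,0]<.4)&(A[:,2]<.5)]
print('     ',np.arange(.2,.4,.02).round(2))
for y in np.arange(-.11,.17,.02):
    print(y.round(2),[float(a[:,2].max().round(2)) if len(a:=A[(abs(A[:,1]-y)<.01)&(abs(A[:,0]-x)<.01)]) else 0 for x in np.arange(.2,.4,.02)])
E
```

```text
[0.2  0.22 0.24 0.26 0.28 0.3  0.32 0.34 0.36 0.38]
-0.11 [0.0, 0.0, 0.01, 0.39, 0.39, 0.01, 0.39, 0.39, 0.01, 0.0]
-0.09 [0.0, 0.04, 0.41, 0.41, 0.41, 0.41, 0.41, 0.41, 0.04, 0.03]
-0.07 [0.0, 0.15, 0.4, 0.42, 0.42, 0.4, 0.42, 0.42, 0.16, 0.04]
-0.05 [0.0, 0.15, 0.38, 0.41, 0.4, 0.37, 0.4, 0.4, 0.16, 0.05]
-0.03 [0.0, 0.15, 0.37, 0.39, 0.38, 0.37, 0.38, 0.38, 0.16, 0.05]
-0.01 [0.0, 0.15, 0.4, 0.41, 0.41, 0.41, 0.41, 0.4, 0.39, 0.05]
0.01 [0.0, 0.15, 0.4, 0.41, 0.41, 0.41, 0.41, 0.41, 0.38, 0.05]
0.03 [0.0, 0.15, 0.39, 0.41, 0.41, 0.41, 0.41, 0.4, 0.37, 0.05]
0.05 [-0.0, 0.15, 0.38, 0.4, 0.4, 0.4, 0.4, 0.39, 0.16, 0.05]
0.07 [-0.0, 0.04, 0.05, 0.39, 0.39, 0.39, 0.39, 0.39, 0.05, 0.04]
0.09 [0.0, 0.05, 0.11, 0.11, 0.28, 0.28, 0.28, 0.11, 0.1, 0.03]
0.11 [0.0, 0.05, 0.11, 0.12, 0.27, 0.27, 0.27, 0.12, 0.11, 0.02]
0.13 [0.0, 0.04, 0.11, 0.11, 0.25, 0.25, 0.24, 0.12, 0.1, 0.02]
0.15 [0.0, 0.0, 0.0, 0, 0.08, 0.08, 0.0, 0.0, 0.02, 0.02]
0.17 [0.08, 0.08, 0.08, 0.07, 0.09, 0.09, 0.07, 0.0, 0.0, 0.01]
```

The head is 0.41 m high over x 0.24–0.36, y −0.11–0.08. So for the blue vial I will grip by the cap (tip high), close along y, and lean the wrist outward (+x), which keeps the forearm clear.

```bash
python3 -m crank '{"steps":[[[0.4,0.4,0.4],[0,0,-1]],[[0.4,0.6,0.6],[0,0,-1]],[[0.4,0.6,0],[0,0,-1]],[[0.4,0.6,0],[0,0,-1]],[[0.4,0.7,0],[0,0,-1]],[[0.4,0.7,0],[0,0,-1]],[[0.4,0.7,0],[0,0,-1]],[[0.4,0.7,0],[0,0,-1]],[[0.4,0.7,0],[0,0,-1]],[[0,0.7,0],[0,0,-1]]]}' 60
python3 -m crank '{"steps":[[[0,0.7,0],[0,0,-1]],[[0,0.7,0],[0,0,-1]],[[0,0.7,0],[0,0,-1]],[[0,0.7,0],[0,0,-0.26]],[[0,0.7,0],[0,0.9,0]],[[0,0.7,0],[0,0.9,0]],[[-0.5,0.1,0],[0,0.9,0]],[[-0.8,0,0],[0,0.9,0]],[[0,0,0],[0,0,0]],[[0,0,0],[0,0,0]]]}'
python3 -m crank '{"steps":[[[0,0,0],[0,0,0]],[[0,0,0],[0,0,0]]]}'
python3 - <<'E'
from h import *
import wm
from scipy.spatial.transform import Rotation as R
st=monitor.read_state();print(st['joint_positions'].round(2),R.from_quat(st['eef_rot']).as_matrix().round(3).tolist())
c=shot('wrist'); wm.rect(c,(98,120,30),(125,255,255),.04,.07,'cap',60); wm.rect(c,(82,100,40),(96,255,255),.045,.07,'teal',60);wm.rect(c,(5,120,80),(18,255,255),.03,.05,'orange')
s=shot('side');cv2.imwrite('pics/s3.png',cv2.resize(np.hstack([c['pixels'],s['pixels']]),(800,300)))
E
```

```text
time: 7.5
ee_pos: [0.5, -0.0532, 0.1615]
eef_rot: [0.99, 0.139, -0.0, -0.001]
ft_force: [0.2, 0.5, -0.4]
width: 0.0602
grip_force: 0.0
time: 8.33
ee_pos: [0.4669, 0.0531, 0.1613]
eef_rot: [0.988, -0.0, -0.157, -0.0]
ft_force: [-0.1, 0.4, -0.3]
width: 0.0601
grip_force: 0.0
time: 8.5
ee_pos: [0.4672, 0.0529, 0.1627]
eef_rot: [0.988, -0.001, -0.155, 0.0]
ft_force: [-0.0, 0.5, -0.1]
width: 0.0599
grip_force: 0.0
[ 0.31  0.34 -0.58  1.66  0.1   1.49 -1.87] [[0.952, -0.001, -0.307], [-0.001, -1.0, -0.0], [-0.307, 0.001, -0.952]]
cap px [258. 175.] [247 164  23  23] 403 z [0.049 0.053 0.055] rect [455.   50.1] [22.8 22.5] 32.2 mean [0.4561 0.0502 0.053 ]
teal px [194.  67.] [180  51  29  32] 674 z [0.052 0.054 0.055] rect [557.4 104.5] [22.7 23.6] 71.4 mean [0.5578 0.1041 0.0536]
teal px [323. 194.] [312 184  23  21] 373 z [0.049 0.053 0.054] rect [432.5 -20.7] [22.8 22.9] 43.5 mean [ 0.4337 -0.0199  0.0528]
orange px [311.  79.] [276  49  73  61] 3563 z [0.039 0.041 0.042] rect [544.3   2.6] [50.9 62.3] 1.2 mean [0.5464 0.0033 0.0406]
```

View pics/s3.png

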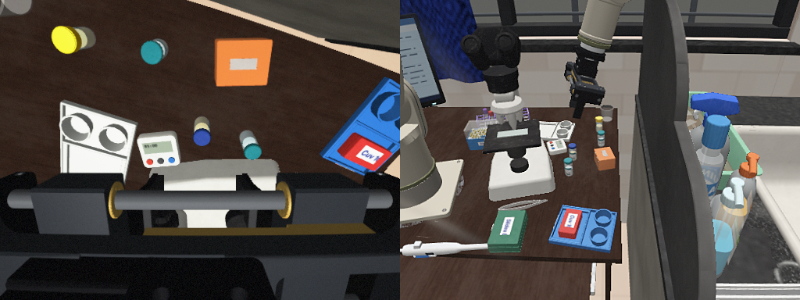

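The wrist view shows the blue cap at (201,137), with the teal decoy beside it at (250,155). I'm descending in stages and checking the forearm height over the microscope from the top depth.

```bash
python3 -m crank '{"steps":[[[-0.68,-0.12,-0.6],[0,0,0]],[[0,0,-0.8],[0,0,0]],[[0,0,-0.8],[0,0,0]],[[0,0,-0.5],[0,0,0]],[[0,0,0],[0,0,0]],[[0,0,0],[0,0,0]]]}' 55
python3 - <<'E'
from h import *
c=shot('top');P=cloud(c)
for x in np.arange(.24,.62,.04):
    s=P[(abs(P[...,0]-x)<.012)&(P[...,2]>.43)&(P[...,1]<.3)&(P[...,1]>-.3)]
    print(x.round(2), (np.percentile(s[:,2],95).round(3),np.percentile(s[:,1],[3,97]).round(3)) if len(s)>10 else 0)
cv2.imwrite('pics/t4.png',c['pixels'])
E
```

```text
time: 9.1
ee_pos: [0.4498, 0.0501, 0.0953]
eef_rot: [0.988, -0.0, -0.157, 0.0]
ft_force: [-0.1, 0.7, 0.4]
width: 0.0554
grip_force: 0.0
0.24 (np.float64(0.643), array([-0.014, -0.008]))
0.28 (np.float64(0.659), array([-0.091, -0.003]))
0.32 (np.float64(0.634), array([-0.077,  0.011]))
0.36 (np.float64(0.607), array([-0.062,  0.026]))
0.4 (np.float64(0.583), array([-0.048,  0.04 ]))
0.44 (np.float64(0.559), array([-0.033,  0.055]))
0.48 (np.float64(0.535), array([-0.019,  0.073]))
0.52 (np.float64(0.511), array([-0.014,  0.088]))
0.56 (np.float64(0.489), array([-0.001,  0.098]))
0.6 (np.float64(0.471), array([0.01 , 0.079]))
```

View pics/t4.png

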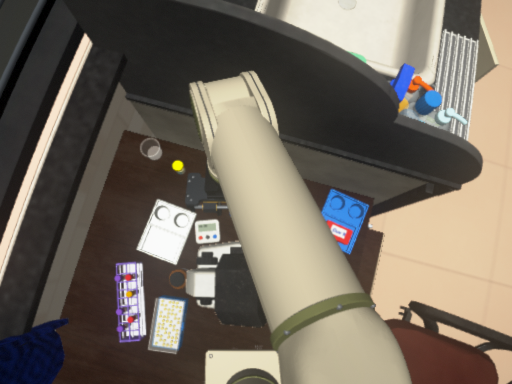

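The forearm bottom is about 0.50 m over the head (0.41), so it clears. Going down and gripping.

```bash
python3 -m crank '{"steps":[[[0,0,-0.8],[0,0,0]],[[0,0,-0.8],[0,0,0]],[[0,0,-0.5],[0,0,0]],[[0,0,-0.25],[0,0,0]],[[0,0,0],[0,0,0]],[[0,0,0],[0,0,0]]]}'
python3 -m crank '{"steps":[[[0,0,0],[0,0,0]],[[0,0,0],[0,0,0]],[[0,0,0],[0,0,0]],[[0,0,0],[0,0,0]],[[0,0,0],[0,0,0]],[[0,0,0],[0,0,0]],[[0,0,0],[0,0,0]],[[0,0,0],[0,0,0]]]}' 0 10
python3 -m crank '{"steps":[[[0,0,0.4],[0,0,0]],[[0,0,0.6],[0,0,0]],[[0,0,0],[0,0,0]],[[0,0,0],[0,0,0]]]}'
python3 - <<'E'
from h import *
import wm
c=shot('wrist');wm.rect(c,(98,120,30),(125,255,255),.04,.12,'cap',60)
cv2.imwrite('pics/w5.png',c['pixels'])
E
```

```text
time: 9.65
ee_pos: [0.4502, 0.0503, 0.037]
eef_rot: [0.988, -0.0, -0.156, 0.0]
ft_force: [-1.3, 0.5, -0.5]
width: 0.0555
grip_force: 0.0
time: 10.32
ee_pos: [0.4499, 0.0501, 0.0364]
eef_rot: [0.988, -0.0, -0.156, 0.0]
ft_force: [-0.2, 0.5, 1.9]
width: 0.024
grip_force: 10.0
time: 10.65
ee_pos: [0.4504, 0.0502, 0.0621]
eef_rot: [0.988, -0.0, -0.156, 0.0]
ft_force: [0.9, 0.0, 0.0]
width: 0.0241
grip_force: 10.0
cap px [255. 237.] [236 228  40  16] 483 z [0.072 0.078 0.08 ] rect [459.7  50.5] [15.3 24.1] 2.1 mean [0.4634 0.0503 0.0769]
```

View pics/w5.png

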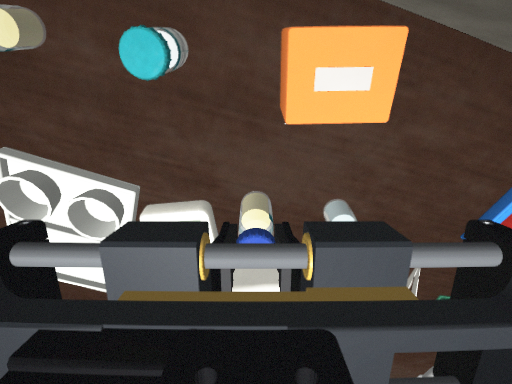

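Wrist view: the blue cap is held between the pads at (255,235), and the decoy stays put at (340,210). I'll lift and carry it to the blue tray's outer well, yawing so the body keeps off the partition.

```bash
python3 -m crank '{"steps":[[[0,0,1],[0,0,0]],[[0.5,0,1],[0,0,0]],[[0.5,-0.3,1],[0,0,0.7]],[[0.5,-0.5,0],[0,0,1]],[[0.5,-0.6,0],[0,0,1]],[[0,-0.6,0],[0,0,1]],[[0,-0.6,0],[0,0,1]],[[0,-0.6,0],[0,0,1]],[[0,-0.6,0],[0,0,1]],[[0,-0.6,0],[0,0,1]]]}'
python3 -m crank '{"steps":[[[0,-0.6,0],[0,0,1]],[[0,-0.6,0],[0,0,1]],[[0,-0.6,0],[0,0,1]],[[0,-0.6,0],[0,0,1]],[[0,-0.6,0],[0,0,1]],[[0,-0.6,0],[0,0,1]],[[0,-0.6,0],[0,0,1]],[[0,-0.6,0],[0,0,1]],[[0,-0.6,0],[0,0,1]],[[0,-0.6,0],[0,0,1]]]}'
python3 -m crank '{"steps":[[[-0.3,-0.6,0],[0,0,1]],[[-0.5,-0.6,0],[0,0,1]],[[-0.5,-0.6,0],[0,0,1]],[[-0.06,-0.4,0],[0,0,0.3]],[[0,0,0],[0,0,0]],[[0,0,0],[0,0,0]],[[0,0,0],[0,0,0]]]}'
python3 - <<'E'
from h import *
import wm
from scipy.spatial.transform import Rotation as R
st=monitor.read_state();print(st['joint_positions'].round(2),R.from_quat(st['eef_rot']).as_matrix().round(3).tolist())
c=shot('wrist');wm.rect(c,(98,120,30),(125,255,255),.1,.2,'cap',60);wm.rect(c,(98,120,40),(125,255,255),.021,.03,'well',150)
s=shot('side');cv2.imwrite('pics/s6.png',cv2.resize(np.hstack([c['pixels'],s['pixels']]),(800,300)))
E
```

```text
time: 11.53
ee_pos: [0.4994, -0.0605, 0.1356]
eef_rot: [0.932, 0.327, -0.148, 0.052]
ft_force: [-0.1, 0.2, 0.2]
width: 0.024
grip_force: 10.0
time: 12.37
ee_pos: [0.4994, -0.2103, 0.1356]
eef_rot: [0.706, 0.691, -0.112, 0.109]
ft_force: [0.3, -0.0, 0.4]
width: 0.0242
grip_force: 10.0
time: 12.95
ee_pos: [0.4662, -0.2639, 0.1361]
eef_rot: [0.602, 0.783, -0.095, 0.124]
ft_force: [0.4, -0.3, -0.9]
width: 0.0241
grip_force: 10.0
[ 0.86  0.12 -0.64  1.97  0.43  0.97  0.27] [[-0.245, 0.966, 0.08], [0.919, 0.258, -0.298], [-0.308, 0.001, -0.951]]
cap px [255. 237.] [236 228  40  16] 490 z [0.147 0.152 0.154] rect [ 465.7 -253.9] [24.8 13.3] 1.5 mean [ 0.4634 -0.2514  0.1511]
well px [289. 127.] [265 102  48  48] 538 z [0.022 0.024 0.026] rect [ 487.2 -218.5] [43.6 43.9] 75.9 mean [ 0.488  -0.2192  0.0242]
well px [253. 168.] [232 147  43  40] 435 z [0.022 0.025 0.026] rect [ 465.5 -268.2] [43.  43.8] 51.4 mean [ 0.4657 -0.2691  0.0243]
```

View pics/s6.png

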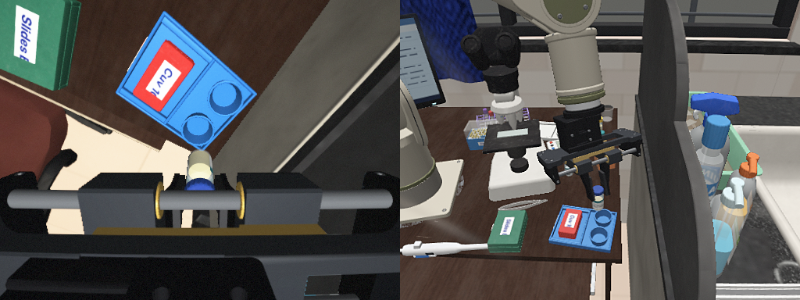

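Vial upright in the gripper over the outer well (side half (598,195)). Lowering it and releasing.

```bash
python3 -m crank '{"steps":[[[0,-0.34,-0.6],[0,0,0]],[[0,0,-1],[0,0,0]],[[0,0,-0.8],[0,0,0]],[[0,0,-0.6],[0,0,0]],[[0,0,-0.4],[0,0,0]],[[0,0,-0.34],[0,0,0]],[[0,0,0],[0,0,0]],[[0,0,0],[0,0,0]],[[0,0,0],[0,0,0]]]}'
python3 -m crank '{"steps":[[[0,0,0],[0,0,0]],[[0,0,0],[0,0,0]],[[0,0,0],[0,0,0]],[[0,0,0],[0,0,0]]]}' 42
python3 -m crank '{"steps":[[[0,0,0.5],[0,0,0]],[[0,0,1],[0,0,0]],[[0,0,1],[0,0,0]],[[0,0,1],[0,0,0]],[[0,0,0],[0,0,0]]]}' 60
python3 - <<'E'
from h import *
import wm
c=shot('wrist');wm.rect(c,(98,120,30),(125,255,255),.035,.2,'cap',60)
cv2.imwrite('pics/w7.png',c['pixels'][60:280,100:420])
E
```

```text
time: 13.8
ee_pos: [0.4664, -0.2734, 0.0436]
eef_rot: [0.602, 0.783, -0.095, 0.125]
ft_force: [1.1, 0.1, 1.3]
width: 0.0239
grip_force: 10.0
time: 14.13
ee_pos: [0.4659, -0.2736, 0.0432]
eef_rot: [0.602, 0.783, -0.095, 0.124]
ft_force: [-0.2, 0.6, -0.0]
width: 0.0397
grip_force: 0.0
time: 14.55
ee_pos: [0.4683, -0.2742, 0.1355]
eef_rot: [0.602, 0.783, -0.095, 0.128]
ft_force: [0.7, -1.7, 1.1]
width: 0.0587
grip_force: 0.0
cap px [253. 173.] [240 160  27  26] 543 z [0.054 0.059 0.06 ] rect [ 465.7 -268.9] [23.3 22.3] 63.4 mean [ 0.4656 -0.2678  0.0583]
```

View pics/w7.png

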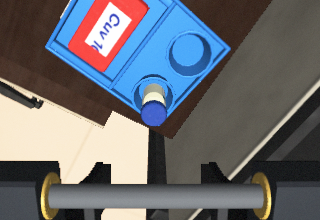

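Blue vial is standing in the outer well (cap top z 0.058, centre within 1 mm). Next I straighten the tool and go to the yellow vial.

```bash
python3 -m crank '{"steps":[[[0,0.3,0.4],[0.87,0.23,0]],[[0.4,0.9,0.4],[0.87,0.23,0]],[[0.4,0.9,0.2],[0.87,0.23,0]],[[0.4,0.9,0],[0.87,0.23,0]],[[0.4,0.9,0],[0,0,-1]],[[0.4,0.9,0],[0,0,-1]],[[0.4,0.9,0],[0,0,-1]],[[0.4,0.9,0],[0,0,-1]],[[0.4,0.9,0],[0,0,-1]],[[0.4,0.9,0],[0,0,-1]]]}'
python3 -m crank '{"steps":[[[0,0.9,0],[0,0,-1]],[[0,0.9,0],[0,0,-1]],[[0,0.9,0],[0,0,-1]],[[0,0.9,0],[0,0,0]],[[0,0.9,0],[0,0,0]],[[0,0.9,0],[0,0,0]],[[0,0.9,0],[0,0,0]],[[0,0.9,0],[0,0,0]],[[0,0.9,0],[0,0,0]],[[0,0.9,0],[0,0,0]]]}'
python3 -m crank '{"steps":[[[0.1,0.8,0],[0,0,0]],[[0,0,0],[0,0,0]],[[0,0,0],[0,0,0]],[[0,0,0],[0,0,0]]]}'
python3 - <<'E'
from h import *
import wm
from scipy.spatial.transform import Rotation as R
st=monitor.read_state();print(st['joint_positions'].round(2),R.from_quat(st['eef_rot']).as_matrix().round(3).tolist())
c=shot('wrist');wm.rect(c,(22,120,80),(34,255,255),.045,.07,'yel',60);wm.rect(c,(82,100,40),(96,255,255),.045,.07,'teal',60)
print(plane(dict(np.load('/tmp/top.npz')),[[150,147.3],[154,153]],.05).round(3))
cv2.imwrite('pics/w8.png',c['pixels'])
E
```

```text
time: 15.43
ee_pos: [0.5556, -0.0624, 0.1542]
eef_rot: [0.795, 0.606, -0.0, 0.0]
ft_force: [0.4, 0.4, -0.7]
width: 0.0602
grip_force: 0.0
time: 16.27
ee_pos: [0.5553, 0.1624, 0.1542]
eef_rot: [0.866, 0.499, -0.0, 0.0]
ft_force: [0.4, 1.5, -0.5]
width: 0.0599
grip_force: 0.0
time: 16.6
ee_pos: [0.5581, 0.1807, 0.1544]
eef_rot: [0.866, 0.499, -0.0, 0.001]
ft_force: [0.3, -0.8, 0.2]
width: 0.0597
grip_force: 0.0
[ 0.2   0.39 -0.73  1.62  0.27  1.24 -1.11] [[0.501, 0.865, -0.0], [0.865, -0.501, -0.001], [-0.001, 0.001, -1.0]]
yel px [260. 180.] [247 167  26  27] 533 z [0.053 0.055 0.056] rect [571.5 194.6] [25.5 25.2] 58.4 mean [0.5718 0.1952 0.055 ]
[[0.617 0.267 0.05 ]
 [0.602 0.256 0.05 ]]
```

View pics/w8.png

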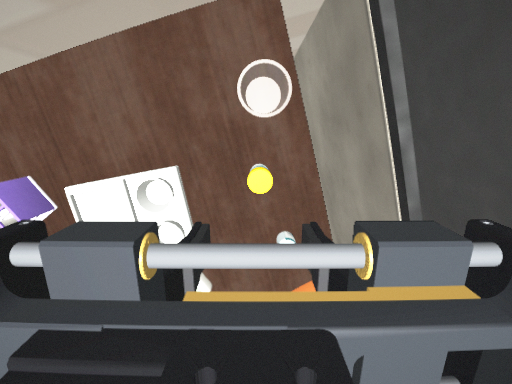

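Wrist view: yellow cap at (260,180), beaker straight beyond it at (264,88), out of the finger line. Descending.

```bash
python3 -m crank '{"steps":[[[0.52,0.56,-0.4],[0,0,0]],[[0,0,-1],[0,0,0]],[[0,0,-1],[0,0,0]],[[0,0,-1],[0,0,0]],[[0,0,-0.8],[0,0,0]],[[0,0,-0.54],[0,0,0]],[[0,0,0],[0,0,0]],[[0,0,0],[0,0,0]],[[0,0,0],[0,0,0]]]}' 55
python3 -m crank '{"steps":[[[0,0,0],[0,0,0]],[[0,0,0],[0,0,0]],[[0,0,0],[0,0,0]],[[0,0,0],[0,0,0]],[[0,0,0],[0,0,0]],[[0,0,0],[0,0,0]],[[0,0,0],[0,0,0]],[[0,0,0],[0,0,0]]]}' 0 10
python3 -m crank '{"steps":[[[0,0,0.5],[0,0,0]],[[0,0,1],[0,0,0]],[[0,0,1],[0,0,0]],[[0,0,1],[0,0,0]],[[0,0,1],[0,0,0]],[[0,0,0],[0,0,0]],[[0,0,0],[0,0,0]]]}'
```

```text
time: 17.4
ee_pos: [0.5722, 0.1956, 0.0382]
eef_rot: [0.866, 0.499, 0.001, 0.001]
ft_force: [0.7, -1.2, -0.0]
width: 0.0551
grip_force: 0.0
time: 18.07
ee_pos: [0.5714, 0.1957, 0.0369]
eef_rot: [0.866, 0.5, 0.0, 0.001]
ft_force: [0.2, -0.2, 0.9]
width: 0.0236
grip_force: 10.0
time: 18.65
ee_pos: [0.5721, 0.1961, 0.1515]
eef_rot: [0.866, 0.5, 0.002, 0.001]
ft_force: [-0.3, -0.5, -0.6]
width: 0.0239
grip_force: 10.0
```

```bash
python3 -m crank '{"steps":[[[-0.1,-0.5,0],[0,0,0.4]],[[-0.1,-0.9,0],[0,0,0.4]],[[-0.1,-0.9,0],[0,0,0.4]],[[-0.1,-0.9,0],[0,0,0.4]],[[-0.1,-0.9,0],[0,0,0.4]],[[-0.1,-0.9,0],[0,0,0.4]],[[-0.1,-0.9,0],[0,0,0.4]],[[-0.1,-0.9,0],[0,0,0.4]],[[-0.1,-0.9,0],[0,0,0.4]],[[-0.1,-0.9,0],[0,0,0.4]]]}'
python3 -m crank '{"steps":[[[-0.2,-0.9,0],[0,0,0.4]],[[-0.2,-0.9,0],[0,0,0.4]],[[-0.2,-0.9,0],[0,0,0.4]],[[-0.3,-0.9,0],[0,0,0.4]],[[-0.3,-0.9,0],[0,0,0.4]],[[-0.3,-0.9,0],[0,0,0.4]],[[-0.3,-0.9,0],[0,0,0.4]],[[-0.3,-0.9,0],[0,0,0.4]],[[-0.3,-0.8,0],[0,0,0.4]],[[0,0,0],[0,0,0.4]]]}'
python3 -m crank '{"steps":[[[0,0,0],[0,0,0]],[[0,0,0],[0,0,0]],[[0,0,0],[0,0,0]]]}'
python3 - <<'E'
from h import *
import wm
c=shot('wrist');wm.rect(c,(98,120,40),(125,255,255),.021,.03,'well',150);wm.rect(c,(98,120,30),(125,255,255),.045,.2,'cap',60)
wm.rect(c,(22,120,80),(34,255,255),.1,.2,'yel',60)
cv2.imwrite('pics/w9.png',c['pixels'][60:280,100:420])
E
```

```text
time: 19.48
ee_pos: [0.5453, -0.0205, 0.1485]
eef_rot: [0.766, 0.643, -0.0, -0.0]
ft_force: [-0.2, 0.3, -1.0]
width: 0.0241
grip_force: 10.0
time: 20.32
ee_pos: [0.4836, -0.2242, 0.1482]
eef_rot: [0.645, 0.764, -0.001, -0.0]
ft_force: [-0.1, -0.1, 1.0]
width: 0.0238
grip_force: 10.0
time: 20.57
ee_pos: [0.4864, -0.2184, 0.149]
eef_rot: [0.643, 0.766, 0.001, -0.0]
ft_force: [0.1, 0.2, 0.4]
width: 0.0238
grip_force: 10.0
yel px [255. 235.] [236 224  40  20] 639 z [0.157 0.167 0.168] rect [ 485.7 -210.7] [24.2  8.9] 9.1 mean [ 0.4855 -0.2103  0.1651]
```

View pics/w9.png

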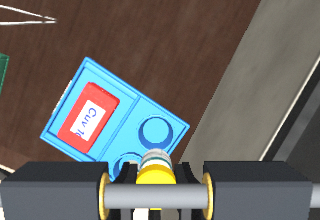

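```bash
python3 -m crank '{"steps":[[[0,0,-0.6],[0,0,0]],[[0,0,-1],[0,0,0]],[[0,0,-0.9],[0,0,0]],[[0,0,-0.8],[0,0,0]],[[0,0,-0.6],[0,0,0]],[[0,0,-0.34],[0,0,0]],[[0,0,0],[0,0,0]],[[0,0,0],[0,0,0]],[[0,0,0],[0,0,0]]]}'
python3 -m crank '{"steps":[[[0,0,0],[0,0,0]],[[0,0,0],[0,0,0]],[[0,0,0],[0,0,0]],[[0,0,0],[0,0,0]]]}' 42
python3 -m crank '{"steps":[[[0,0,0.5],[0,0,0]],[[0,0,1],[0,0,0]],[[0,0,1],[0,0,0]],[[0,0,1],[0,0,0]],[[0,0,1],[0,0,0]],[[0,0,0],[0,0,0]],[[0,0,0],[0,0,0]]]}' 70
python3 - <<'E'
from h import *
import wm
c=shot('wrist');wm.rect(c,(98,120,30),(125,255,255),.04,.2,'cap',60)
wm.rect(c,(22,120,80),(34,255,255),.03,.2,'yel',60)
E
```

```text
time: 21.37
ee_pos: [0.487, -0.2194, 0.0443]
eef_rot: [0.643, 0.766, 0.001, 0.001]
ft_force: [0.9, 0.7, 0.8]
width: 0.0238
grip_force: 10.0
time: 21.7
ee_pos: [0.4864, -0.2196, 0.0437]
eef_rot: [0.643, 0.766, 0.0, 0.001]
ft_force: [0.2, -0.6, -0.7]
width: 0.0398
grip_force: 0.0
time: 22.28
ee_pos: [0.4872, -0.2197, 0.158]
eef_rot: [0.643, 0.766, 0.001, 0.002]
ft_force: [-0.3, 0.2, -1.0]
width: 0.0691
grip_force: 0.0
cap px [227. 236.] [216 228  23  16] 298 z [0.055 0.059 0.06 ] rect [ 465.3 -265.5] [23.8 16.3] 10.1 mean [ 0.466  -0.2658  0.0582]
yel px [255. 198.] [243 186  25  26] 515 z [0.056 0.06  0.061] rect [ 487.8 -220.1] [24.5 25.3] 11.1 mean [ 0.4876 -0.219   0.0598]
```

Blue kit is complete. Checking heights near the white tray's pocket before placing the carton, and re-measuring the carton from above.

```bash
python3 -m crank '{"steps":[[[0.2,0.6,0],[0,0,-0.6]],[[0.2,0.9,0],[0,0,-0.6]],[[0.2,0.9,0],[0,0,-0.6]],[[0.2,0.9,0],[0,0,0]],[[0.2,0.9,0],[0,0,0]],[[0.2,0.9,0],[0,0,0]],[[0.2,0.9,0],[0,0,0]],[[0.2,0.9,0],[0,0,0]],[[0.2,0.9,0],[0,0,0]],[[0.2,0.3,0],[0,0,0]]]}'
python3 -m crank '{"steps":[[[0,0,0],[0,0,0]],[[0,0,0],[0,0,0]],[[0,0,0],[0,0,0]]]}'
python3 - <<'E'
from h import *
import wm
c=shot('wrist');wm.rect(c,(5,120,80),(18,255,255),.03,.05,'orange');wm.rect(c,(82,100,40),(96,255,255),.045,.07,'teal',60)
t=shot('top');P=cloud(t)
print('      ',np.arange(.24,.5,.02).round(2))
for y in np.arange(.13,.36,.02):
    print(y.round(2),[float(a[:,2].max().round(3)) if len(a:=P[(abs(P[...,1]-y)<.01)&(abs(P[...,0]-x)<.01)]) else 0 for x in np.arange(.24,.5,.02)])
E
```

```text
time: 23.17
ee_pos: [0.5357, -0.013, 0.1552]
eef_rot: [0.7, 0.714, 0.0, -0.001]
ft_force: [-0.4, 1.0, -0.8]
width: 0.0699
grip_force: 0.0
time: 23.42
ee_pos: [0.5359, -0.0185, 0.1553]
eef_rot: [0.702, 0.712, -0.0, 0.0]
ft_force: [-0.7, -0.1, 0.3]
width: 0.07
grip_force: 0.0
orange px [263. 174.] [240 146  48  58] 2371 z [0.039 0.041 0.042] rect [544.5   3. ] [49.9 61.3] 1.1 mean [0.5444 0.0041 0.0408]
teal px [280.  70.] [267  56  26  28] 546 z [0.052 0.054 0.055] rect [557.1 104.4] [22.7 23.3] 79.3 mean [0.5572 0.1042 0.0537]
teal px [155. 198.] [144 187  24  23] 418 z [0.049 0.054 0.055] rect [432.  -20.5] [22.6 23.1] 43.9 mean [ 0.4329 -0.0199  0.0531]
       [0.24 0.26 0.28 0.3  0.32 0.34 0.36 0.38 0.4  0.42 0.44 0.46 0.48]
0.13 [0.109, 0.11, 0.25, 0.249, 0.244, 0.113, 0.096, 0.023, 0.021, 0.019, 0.019, 0.003, 0.004]
0.15 [0.003, 0, 0.077, 0.088, 0.005, 0.023, 0.021, 0.019, 0.019, 0.017, 0.018, 0.013, 0.005]
0.17 [0.082, 0.073, 0.092, 0.093, 0.075, 0.003, 0.013, 0.016, 0.013, 0.025, 0.025, 0.024, 0.002]
0.19 [0.08, 0.073, 0.093, 0.092, 0.072, 0.014, 0.015, 0.014, 0.015, 0.024, 0.023, 0.026, 0.002]
0.21 [0.081, 0.004, 0.004, 0.002, 0.013, 0.014, 0.008, 0.007, 0.014, 0.023, 0.027, 0.025, 0.013]
0.23 [0.082, 0.003, 0.003, 0.003, 0.002, 0.015, 0.007, 0.008, 0.011, 0.014, 0.025, 0.022, 0.025]
0.25 [0.003, 0.003, 0.003, 0.002, 0.003, 0.015, 0.007, 0.007, 0.008, 0.014, 0.025, 0.026, 0.025]
0.27 [0.056, 0.056, 0.034, 0.021, 0.003, 0.01, 0.013, 0.012, 0.013, 0.015, 0.014, 0.012, 0.003]
0.29 [0.082, 0.085, 0.084, 0.086, 0.058, 0.002, 0.014, 0.014, 0.013, 0.011, 0.002, 0.003, 0.003]
0.31 [0.057, 0.057, 0.084, 0.083, 0.057, 0.003, 0.003, 0.002, 0.003, 0.003, 0.003, 0.003, 0.003]
0.33 [0.056, 0.057, 0.083, 0.084, 0.059, 0.003, 0.003, 0.003, 0.003, 0.004, 0.004, 0.003, 0.003]
0.35 [0.003, 0.003, 0.002, 0.003, 0.003, 0.003, 0.002, 0.003, 0.004, 0.264, 0.277, 0.278, 0.28]
```

```bash
python3 -m crank '{"steps":[[[0.31,0.86,0],[0,0,0]],[[0,0,-1],[0,0,0]],[[0,0,-1],[0,0,0]],[[0,0,-1],[0,0,0]],[[0,0,-1],[0,0,0]],[[0,0,-0.7],[0,0,0]],[[0,0,-0.43],[0,0,0]],[[0,0,0],[0,0,0]],[[0,0,0],[0,0,0]],[[0,0,0],[0,0,0]]]}' 72
python3 -m crank '{"steps":[[[0,0,0],[0,0,0]],[[0,0,0],[0,0,0]],[[0,0,0],[0,0,0]],[[0,0,0],[0,0,0]],[[0,0,0],[0,0,0]],[[0,0,0],[0,0,0]]]}' 0 25
python3 -m crank '{"steps":[[[0,0,0.5],[0,0,0]],[[0,0,1],[0,0,0]],[[0,0,1],[0,0,0]],[[0,0,1],[0,0,0]],[[0,0,0.5],[0,0,0]],[[0,0,0],[0,0,0]],[[0,0,0],[0,0,0]]]}'
```

```text
time: 24.35
ee_pos: [0.5449, 0.0044, 0.0288]
eef_rot: [0.701, 0.713, 0.001, 0.001]
ft_force: [0.1, 0.2, 0.5]
width: 0.0721
grip_force: 0.0
time: 24.85
ee_pos: [0.5442, 0.0045, 0.0279]
eef_rot: [0.701, 0.713, 0.0, 0.001]
ft_force: [-0.7, -0.0, 4.7]
width: 0.0498
grip_force: 25.0
time: 25.43
ee_pos: [0.5441, 0.0044, 0.1276]
eef_rot: [0.701, 0.713, 0.0, 0.001]
ft_force: [-1.0, -0.3, -1.5]
width: 0.05
grip_force: 25.0
```

```bash
python3 -m crank '{"steps":[[[-0.1,0.6,0],[0,0,-0.42]],[[-0.1,0.9,0],[0,0,-0.42]],[[-0.1,0.9,0],[0,0,-0.42]],[[-0.1,0.9,0],[0,0,-0.42]],[[-0.1,0.9,0],[0,0,-0.42]],[[-0.1,0.9,0],[0,0,-0.42]],[[-0.4,0.9,0],[0,0,-0.42]],[[-0.4,0.9,0],[0,0,-0.42]],[[-0.4,0.9,0],[0,0,-0.42]],[[-0.4,0.9,0],[0,0,-0.42]]]}'
python3 -m crank '{"steps":[[[-0.8,0.5,0],[0,0,0]],[[-0.8,0,0],[0,0,0]],[[-0.8,0,0],[0,0,0]],[[-0.8,0,0],[0,0,0]],[[-0.8,0,0],[0,0,0]],[[-0.5,0,0],[0,0,0]],[[0,0,0],[0,0,0]],[[0,0,0],[0,0,0]],[[0,0,0],[0,0,0]]]}'
python3 - <<'E'
from h import *
import wm
st=monitor.read_state();print(st['joint_positions'].round(2))
c=shot('wrist');wm.rect(c,(0,0,150),(180,50,255),.0215,.03,'well',150);wm.rect(c,(0,0,150),(180,50,255),.003,.03,'tray',3000)
cv2.imwrite('pics/w10.png',c['pixels'])
E
```

```text
time: 26.27
ee_pos: [0.4875, 0.2226, 0.1257]
eef_rot: [0.82, 0.572, -0.001, 0.0]
ft_force: [1.0, 0.7, -0.6]
width: 0.0497
grip_force: 25.0
time: 27.02
ee_pos: [0.377, 0.2341, 0.127]
eef_rot: [0.82, 0.573, 0.0, 0.0]
ft_force: [0.6, 0.0, -0.6]
width: 0.0495
grip_force: 25.0
[ 0.23  0.08 -0.91  2.    0.07  1.09 -1.06]
well px [328. 172.] [305 150  45  44] 438 z [0.023 0.025 0.026] rect [455.  235.7] [44.2 43.5] 0.1 mean [0.4561 0.2342 0.0245]
well px [325. 210.] [304 202  41  20] 166 z [0.023 0.025 0.026] rect [440.6 195.6] [20.7 42.6] 70.8 mean [0.4416 0.1973 0.0246]
tray px [295. 177.] [219 143 135  99] 7620 z [0.004 0.006 0.025] rect [408.  223.9] [109.  140.4] 70.1 mean [0.4245 0.237  0.0089]
```

View pics/w10.png

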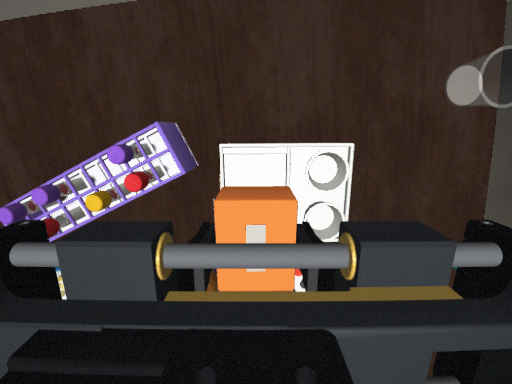

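Wrist view: carton (255,240) is aligned over the pocket (wells at (325,170) and (322,215)); the rack at (100,190) lies under the gripper's left end, with body clearance calculated at 1 cm or more. Lowering.

```bash
python3 -m crank '{"steps":[[[0,0.05,-0.6],[0,0,0]],[[0,0,-1],[0,0,0]],[[0,0,-0.8],[0,0,0]],[[0,0,-0.5],[0,0,0]],[[0,0,-0.5],[0,0,0]],[[0,0,-0.2],[0,0,0]],[[0,0,0],[0,0,0]],[[0,0,0],[0,0,0]]]}'
python3 -m crank '{"steps":[[[0,0,-0.15],[0,0,0]],[[0,0,0],[0,0,0]],[[0,0,0],[0,0,0]]]}'
python3 -m crank '{"steps":[[[0,0,0],[0,0,0]],[[0,0,0],[0,0,0]],[[0,0,0],[0,0,0]],[[0,0,0],[0,0,0]]]}' 62
python3 -m crank '{"steps":[[[0,0,0.5],[0,0,0]],[[0,0,1],[0,0,0]],[[0,0,1],[0,0,0]],[[0,0,1],[0,0,0]],[[0,0,1],[0,0,0]],[[0,0,0],[0,0,0]],[[0,0,0],[0,0,0]]]}' 60
python3 - <<'E'
from h import *
import wm
c=shot('wrist');wm.rect(c,(5,120,80),(18,255,255),.03,.06,'orange');wm.rect(c,(0,0,150),(180,50,255),.0215,.03,'well',150)
E
```

```text
time: 27.73
ee_pos: [0.3767, 0.2361, 0.0377]
eef_rot: [0.82, 0.573, 0.0, 0.0]
ft_force: [-0.1, -0.2, -1.2]
width: 0.0495
grip_force: 25.0
time: 27.98
ee_pos: [0.3768, 0.2359, 0.0341]
eef_rot: [0.819, 0.573, 0.001, 0.001]
ft_force: [0.5, -0.2, -0.6]
width: 0.0497
grip_force: 25.0
time: 28.32
ee_pos: [0.3767, 0.2359, 0.034]
eef_rot: [0.819, 0.573, 0.001, 0.001]
ft_force: [0.5, -0.4, 0.2]
width: 0.0607
grip_force: 0.0
time: 28.9
ee_pos: [0.3774, 0.2361, 0.1475]
eef_rot: [0.82, 0.573, 0.002, 0.001]
ft_force: [-0.6, -0.4, -0.1]
width: 0.0597
grip_force: 0.0
orange px [255. 197.] [231 169  48  59] 2432 z [0.043 0.045 0.046] rect [376.9 234.8] [61.2 49.2] 70.2 mean [0.3777 0.2367 0.0445]
well px [445.  91.] [440  72  13  36] 170 z [0.022 0.026 0.03 ] rect [600.8 271.4] [34.9  9.8] 81.1 mean [0.5992 0.2713 0.0258]
well px [323. 171.] [302 150  41  41] 381 z [0.022 0.025 0.026] rect [455.1 235.5] [43.4 43.9] 82.1 mean [0.4562 0.2341 0.0245]
well px [323. 214.] [300 199  39  36] 255 z [0.022 0.025 0.026] rect [439.2 186.7] [36.8 44.7] 48.9 mean [0.4421 0.1871 0.0244]
well px [248. 280.] [218 272  60  19] 282 z [0.022 0.026 0.03 ] rect [332.2 138.8] [ 7.5 73.4] 83.7 mean [0.3339 0.1385 0.0258]
```

Carton seated (top z 0.044, centred). Now the far-left teal vial at (0.557, 0.104), measured consistently in three views.

```bash
python3 -m crank '{"steps":[[[0.6,0,0],[0,0,0]],[[0.9,0,0],[0,0,0]],[[0.9,-0.5,0],[0,0,0]],[[0.9,-0.8,0],[0,0,0]],[[0.9,-0.8,0],[0,0,0]],[[0.9,-0.8,0],[0,0,0]],[[0.9,-0.8,0],[0,0,0]],[[0.8,-0.8,0],[0,0,0]],[[0.39,-0.77,0],[0,0,0]],[[0,0,0],[0,0,0]]]}' 55
python3 -m crank '{"steps":[[[0,0,-0.8],[0,0,0]],[[0,0,-0.8],[0,0,0]],[[0,0,0],[0,0,0]],[[0,0,0],[0,0,0]]]}'
python3 - <<'E'
from h import *
import wm
c=shot('wrist');wm.rect(c,(82,100,40),(96,255,255),.045,.07,'teal',60)
cv2.imwrite('pics/w11.png',c['pixels'])
E
```

```text
time: 29.78
ee_pos: [0.5577, 0.0989, 0.144]
eef_rot: [0.821, 0.571, -0.001, 0.0]
ft_force: [0.7, 0.2, 0.3]
width: 0.0548
grip_force: 0.0
time: 30.12
ee_pos: [0.5549, 0.1043, 0.1049]
eef_rot: [0.819, 0.573, -0.001, -0.001]
ft_force: [-0.4, 0.1, -0.4]
width: 0.0554
grip_force: 0.0
teal px [258. 211.] [244 197  28  28] 606 z [0.051 0.054 0.055] rect [557.4 105.2] [23.2 23.1] 69.0 mean [0.5577 0.1057 0.0534]
```

View pics/w11.png

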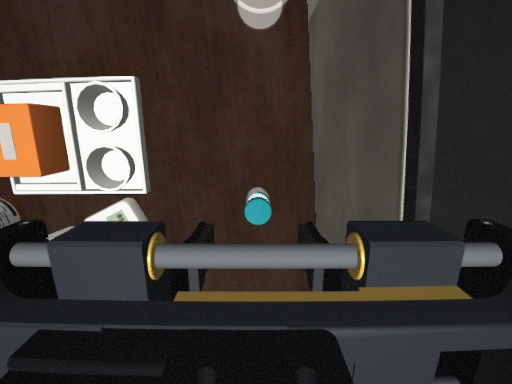

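Teal cap at (258,211), centred between the open fingers; the carton sits in the white tray at left. Grip and lift.

```bash
python3 -m crank '{"steps":[[[0.08,0,-0.8],[0,0,0]],[[0,0,-0.8],[0,0,0]],[[0,0,-0.7],[0,0,0]],[[0,0,-0.42],[0,0,0]],[[0,0,0],[0,0,0]],[[0,0,0],[0,0,0]],[[0,0,0],[0,0,0]]]}'
python3 -m crank '{"steps":[[[0,0,0],[0,0,0]],[[0,0,0],[0,0,0]],[[0,0,0],[0,0,0]],[[0,0,0],[0,0,0]],[[0,0,0],[0,0,0]],[[0,0,0],[0,0,0]],[[0,0,0],[0,0,0]],[[0,0,0],[0,0,0]]]}' 0 10
python3 -m crank '{"steps":[[[0,0,0.5],[0,0,0]],[[0,0,1],[0,0,0]],[[0,0,1],[0,0,0]],[[0,0,1],[0,0,0]],[[0,0,0.5],[0,0,0]],[[0,0,0],[0,0,0]],[[0,0,0],[0,0,0]]]}'
```

```text
time: 30.75
ee_pos: [0.5592, 0.1045, 0.0398]
eef_rot: [0.819, 0.573, 0.001, 0.001]
ft_force: [-0.8, 0.1, -0.4]
width: 0.0552
grip_force: 0.0
time: 31.42
ee_pos: [0.5584, 0.1041, 0.0384]
eef_rot: [0.819, 0.573, 0.0, 0.0]
ft_force: [-0.6, -1.3, 1.3]
width: 0.0241
grip_force: 10.0
time: 32.0
ee_pos: [0.5585, 0.104, 0.1388]
eef_rot: [0.82, 0.573, 0.001, 0.001]
ft_force: [0.1, 0.6, -0.5]
width: 0.0246
grip_force: 10.0
```

```bash
python3 -m crank '{"steps":[[[-0.4,0.5,0],[0,0,0]],[[-0.6,0.8,0],[0,0,0]],[[-0.7,0.9,0],[0,0,0]],[[-0.8,0.9,0],[0,0,0]],[[-0.8,0.9,0],[0,0,0]],[[-0.6,0.8,0],[0,0,0]],[[-0.26,0.44,0],[0,0,0]],[[0,0,0],[0,0,0]],[[0,0,0],[0,0,0]],[[0,0,0],[0,0,0]]]}'
python3 - <<'E'
from h import *
c=shot('wrist');cv2.imwrite('pics/w12.png',c['pixels'][60:280,100:420])
E
```

```text
time: 32.83
ee_pos: [0.4542, 0.2343, 0.1375]
eef_rot: [0.82, 0.573, -0.0, 0.0]
ft_force: [0.1, 0.3, 0.6]
width: 0.0242
grip_force: 10.0
```

View pics/w12.png

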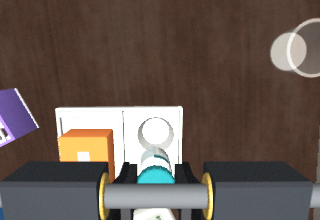

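The vial (155,170) hangs in line with the upper well (155,132), with the carton at (88,150). The offset is the oblique view, and the TCP matches the well centre. Lower and release.

```bash
python3 -m crank '{"steps":[[[0,0,-0.6],[0,0,0]],[[0,0,-1],[0,0,0]],[[0,0,-0.8],[0,0,0]],[[0,0,-0.6],[0,0,0]],[[0,0,-0.4],[0,0,0]],[[0,0,-0.32],[0,0,0]],[[0,0,0],[0,0,0]],[[0,0,0],[0,0,0]],[[0,0,0],[0,0,0]]]}'
python3 -m crank '{"steps":[[[0,0,0],[0,0,0]],[[0,0,0],[0,0,0]],[[0,0,0],[0,0,0]],[[0,0,0],[0,0,0]]]}' 42
python3 -m crank '{"steps":[[[0,0,0.5],[0,0,0]],[[0,0,1],[0,0,0]],[[0,0,1],[0,0,0]],[[0,0,1],[0,0,0]],[[0,0,1],[0,0,0]],[[0,0,1],[0,0,0]],[[0.8,-0.5,0],[0,0,0]],[[0.8,-0.5,0],[0,0,0]],[[0,0,0],[0,0,0]],[[0,0,0],[0,0,0]]]}'
python3 - <<'E'
from h import *
import wm
c=shot('wrist');t=shot('top')
for k in (c,t):
    wm.rect(k,(82,100,40),(96,255,255),.03,.09,'teal',40);wm.rect(k,(5,120,80),(18,255,255),.03,.06,'orange')
wm.rect(t,(22,120,80),(34,255,255),.03,.09,'yel',40);wm.rect(t,(98,120,30),(125,255,255),.04,.09,'blue',40);wm.rect(t,(0,120,60),(5,255,255),.015,.03,'red');wm.rect(t,(0,0,170),(180,50,255),.01,.03,'timer',200)
E
```

```text
time: 33.63
ee_pos: [0.4548, 0.2353, 0.0461]
eef_rot: [0.82, 0.573, 0.001, 0.001]
ft_force: [-0.4, 0.2, 0.1]
width: 0.0239
grip_force: 10.0
time: 33.97
ee_pos: [0.4545, 0.2351, 0.0456]
eef_rot: [0.82, 0.573, 0.001, 0.001]
ft_force: [-0.2, 0.1, -1.3]
width: 0.0395
grip_force: 0.0
time: 34.8
ee_pos: [0.4949, 0.2094, 0.1834]
eef_rot: [0.82, 0.572, 0.0, 0.0]
ft_force: [-1.1, 0.9, 0.1]
width: 0.0421
grip_force: 0.0
teal px [213. 183.] [203 173  21  21] 341 z [0.057 0.059 0.06 ] rect [455.4 236. ] [22.3 22.1] 67.8 mean [0.4552 0.2364 0.0585]
orange px [169. 192.] [135 177  45  44] 288 z [0.031 0.038 0.044] rect [395.5 243.7] [34.7 71.4] 21.2 mean [0.3973 0.242  0.0378]
teal px [262. 222.] [258 217   9  10] 68 z [0.05  0.052 0.054] rect [430.2 -20.9] [19.9 22.2] 89.8 mean [ 0.4297 -0.0211  0.0523]
yel px [341. 200.] [336 195  11  10] 85 z [0.051 0.058 0.061] rect [ 486.4 -220.3] [23.2 22.3] 4.1 mean [ 0.4858 -0.2194  0.0576]
blue px [361. 209.] [357 204   9  10] 63 z [0.055 0.057 0.06 ] rect [ 464.4 -270.3] [20.2 22.2] 72.8 mean [ 0.4643 -0.2703  0.057 ]
timer px [213. 228.] [202 220  18  22] 212 z [0.012 0.015 0.018] rect [416.8  99.5] [64.  34.2] 36.4 mean [0.4162 0.1031 0.015 ]
timer px [341. 348.] [334 306  15  78] 542 z [0.015 0.022 0.026] rect [ 128.5 -223.2] [ 23.4 190.4] 80.6 mean [ 0.1207 -0.2201  0.0208]
```

```bash
python3 - <<'E'
from h import *
import wm
s=shot('side');t=shot('top')
for k in (s,t): wm.rect(k,(0,120,60),(5,255,255),.01,.035,'red',30);wm.rect(k,(0,0,150),(180,60,255),.012,.022,'timer',150)
E
```

```text
red px [217. 287.] [203 267  30  38] 536 z [0.013 0.023 0.025] rect [ 409.3 -219.2] [71.7 39.3] 66.6 mean [ 0.407  -0.2279  0.0216]
timer px [201. 186.] [188 178  25  17] 272 z [0.013 0.015 0.017] rect [409.9 115.1] [56.4 61.7] 6.2 mean [0.4106 0.1127 0.0147]
timer px [477. 186.] [442 183  70   6] 258 z [0.013 0.017 0.021] rect [1100.2  -58.2] [  9. 183.] 74.9 mean [ 1.1004 -0.0577  0.0171]
timer px [ 57. 318.] [  0 311 112  15] 754 z [0.013 0.018 0.021] rect [ 126.3 -228.5] [ 20.3 192.4] 84.6 mean [ 0.1319 -0.2315  0.0176]
red px [336. 233.] [323 222  28  22] 181 z [0.022 0.024 0.027] rect [ 407.1 -214.3] [66.7 34. ] 66.5 mean [ 0.4047 -0.2107  0.0244]
timer px [212. 228.] [201 220  19  22] 230 z [0.013 0.015 0.018] rect [409.1 109.2] [56.3 43.3] 6.3 mean [0.4153 0.104  0.0154]
timer px [341. 340.] [333 306  16  78] 292 z [0.014 0.018 0.021] rect [ 128.7 -221.9] [ 20.7 190.4] 78.7 mean [ 0.1401 -0.2207  0.0179]
```

All items are in place, the timer hasn't moved and the arm is clear, so I'm handing in.

```bash
python3 -c "
from bench import ticket; print(ticket.close_job())"
```

```text
the job is handed in; nothing more can be done
None
```

Both kits are made up and handed in at about 35 s: the boxes measured flat in their pockets and the vials upright in their wells, and the timer measured unmoved, but the beaker wasn't re-measured at the end, and I viewed 16 pictures against the limit of 14.

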